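# Scan the label of the big-chip tray

### The arm

A 6-joint arm with a two-finger parallel gripper is mounted at the origin on the work surface. World frame = base frame: x ahead of the robot, y to its left, z up, the work surface at z = 0. Lengths are in m, angles in degrees, forces in N, time in s.
With the tool pointing down it reaches from about 0.3 to 0.75 m from the base axis. Payload 8.5 kg.
Tool frame: the origin (TCP) lies on the mounting face of the last link; the fingertips stand 173 mm ahead of it and the grasp point (between the pads) lies 155 mm ahead of it (env.tips_ahead is the distance from the TCP to the fingertips, in m); z points along the fingers, x is the direction in which the jaws open and shut, and the axes are right-handed (so a half turn about z gives the same grasp; the last joint's range is limited). The gripper opens to 85 mm and grips with 20 to 120 N. Pads are 22 mm wide; open, the fingers measure 114 mm over their backs; the gripper's body (76 mm by 85 mm) begins 54 mm behind the grasp point. The pads swing forward as they close: fully open they stand 13 mm farther back than shut.
Start: joints at [57.794, 21.807, 74.336, -0, 83.858, -12.336], TCP at [0.187, 0.517, 0.405] pointing down, gripper open.
Joint ranges: [-178.18, 178.18], [-50.72, 133.34], [12.68, 142.11], [-81.47, 261.47], [9.98, 163.14], [-165.26, 165.26]. Speed limits (degrees/s): [136.94, 136.94, 180, 180, 180, 180].

### API

Orientations are given as a 3x3 rotation matrix whose columns are the frame's x, y, z axes.
In Python, from rig import env gives the robot as it stands. The module is installed in compiled form; this text tells all that it offers.
- The arm moves only by the tool step_arm, never from a script. Its argument "increments" is a list of rows, each an object of numbers: "x", "y", "z": the shift along the tool's x, y, z in cm; "wx", "wy", "wz": the turn, a rotation vector about the tool's x, y, z in rad; "gripper": the finger opening in cm, from 0 to 8.54. A call has 1 to 20 rows; each row shifts and turns the commanded pose from where the row before left it, along the tool's axes as they then stand; what a row does not reach is not made up. A row lasts 1/10 s, in which the tool goes at most 50 mm and 8.59 degrees, less where a joint would pass 70% of its speed; a pose out of reach is approached as far as the arm can. A call with a gripper value outside its range is refused whole. The fingers move at their own pace and stop on an object; "newtons" is the grip in N (left out, the last holds). Time passes only in rows, so rows that do not move let the fingers close. It gives the time, the measured TCP pose, the force and the opening at its end, in the units of the state.
- env.observe(): the state, without advancing time (a new reading comes with each control period).
- env.get_image(name): name is "side" or "top"; returns a dict with "color" (400x640x3 uint8, blue, green, red), "camera_matrix" (3x3 intrinsics, pixels), "rvec" (rotation vector, rad) and "tvec" (3), from world to camera coordinates, as OpenCV has them. Camera axes: x right, y down, z forward; pixel columns grow to the right and rows downward; lengths in m; the calibration is good to about 2 mm. A picture is of the moment at which its call begins. There is no depth.
- env.close_job(): hands the job in, once; it reports no verdict.
The state is a dict: "time_s": time; "q": joint angles; "qvel": joint speeds; "joint_efforts": joint torques, N m; "position": TCP position; "tool_rot": TCP orientation; "ft_force": force on the tool from outside, world axes, zero at the start; "wrist_torque": the same for the moment, N m; "grip_width": finger opening in m.
Only numpy, scipy, OpenCV 4.12 (cv2) and the standard library are available. Lean on these libraries where they do the work, as an engineer would, in place of code of your own. Each camera call takes 0.05 s, during which the arm holds its last target. There are 200 camera calls.

### The job

Three white chip trays lie on the green bench mat. Pick up the cordless barcode scanner by its handle, hold its window level and about 6 cm above the middle of the barcode label on the tray with the four big square chips, and keep it still there for two seconds so that it reads. Then lay the scanner back flat along its black rubber pad, setting it down rather than dropping it, and leave that tray where it lies.

Things in the scene. Friction and masses are not known exactly. Their poses are not given: they have to be found in the camera images.
- scanner: Cordless barcode scanner, white, black-rimmed head, 175 (x) x 64 (y) x 44 (z) mm, 120-260 g, lying on the pad. Origin: centre of its underside; x towards the head, z up. Handle: bar 34 mm wide, x = -87 to 30 mm, spanning 12 to 42 mm above the underside (tail foot below x = -67). Grip across it from above at x = -20, 27 mm above the underside; centre of mass near x = 0. Head: x = 30 to 87, 64 wide, 44 high.
- window (a point): Middle of the scanner's reading window, in the underside of its head: at x = 60 mm, y = 0, z = 0 of the scanner, which has the same axes. The window looks straight down (-z).
- pad: Black rubber pad fixed flat on the mat, 200 (x) x 100 (y) x 4 (z) mm; origin at the centre of its underside, x along its length. The scanner starts lying along it, head towards the pad's +x end; it may be laid back either way round.
- label (a point): Middle of the 30 x 50 mm barcode label, face up, 13 mm above the mat, on the loose white 130 x 70 x 12 mm tray with four big square black chips (22 mm), 45 mm from the tray's centre towards one end (this point's +x is that way). Two trays alike in outline hold 30 tiny chips or 6 round metal parts. Objects near the trays are under 45 mm tall; blue bins at the table's far edge 90 mm.
Things that resemble listed ones, but are neither listed nor needed, are in the scene too. Leave any orange, pink or purple look-alike of the part that bears label alone.

How it is judged (in metres and radians):
On the way:
1. the window is held over the label: label's middle within 18 mm of the window's axis each way, 30 to 110 mm below it, scanner within 14 degrees of level, still (under 30 mm/s), for 1 s (x of label in the frame of scanner between 0.042 and 0.078 m and y of label in the frame of scanner between -0.018 and 0.018 m and z of label in the frame of scanner between -0.11 and -0.03 m and angle between scanner's own z axis and vertical below 0.25 rad and linear speed of scanner below 0.03 m/s and angular speed of scanner below 0.3 rad/s), for 1 s.
At the end, for the whole second after the job is handed in: After the reading, the scanner lies flat and at rest on the rubber pad, window down, its centre within 30 mm along and 25 mm across of the pad's centre and its length within 20 degrees of the pad's, and the label of the big-chip tray is within 20 mm of where it started (x of scanner in the frame of pad between -0.03 and 0.03 m and y of scanner in the frame of pad between -0.025 and 0.025 m and z of scanner in the frame of pad between -0.002 and 0.01 m and angle between the x axis of scanner and the x axis of pad, either way round below 0.35 rad and angle between scanner's own z axis and vertical below 0.1 rad and linear speed of scanner below 0.02 m/s and distance of label from where it was at the start of the episode below 0.02 m); the robot touches nothing.
It fails at once if the scanner is let go of with its underside more than 30 mm above the mat (dropped) (height (world z) of scanner above 0.03 m and contact force between the fingers and scanner below 0.05 N).
It fails at once if the big-chip tray is pushed so that its label moves more than 20 mm (distance of label from where it was at the start of the episode above 0.02 m).
It also fails if it takes over 42 s, if anything falls off the work surface, if the arm or the gripper's body presses on something with over 40 N, if the wrist force passes 120 N, or if a joint passes its speed limit or range.

## Working session

There is one attempt and no reset: what is moved stays moved. The work goes in short steps, Python scripts to look and compute and a tool call to move; the robot and the scene stay as the last step left them, time stands still between calls to the robot, and variables do not carry over. Pictures are saved under pics/ and viewed, about 8 in all and at most 12, crops included, and the job is handed in when it is done.

Besides the shell and the picture viewer there is one more tool, called after "Call:" as name([rows], argument=value, ...), one row to a line, values as JSON. step_arm: Moves the arm, as the interface text tells. Its arguments: {"type":"object","properties":{"increments":{"type":"array"},"newtons":{"type":"number"}},"required":["increments"]}

```bash
mkdir -p pics
cat > h.py <<'E'
import numpy as np, cv2
from rig import env
def shot(n,f=None):
    im=env.get_image(n)
    if f: cv2.imwrite('pics/'+f,im['color'])
    return im
def ray(im,uv,z):
    uv=np.array(uv,float).reshape(-1,1,2)
    K=np.array(im['camera_matrix']);R,_=cv2.Rodrigues(np.array(im['rvec'],float));t=np.array(im['tvec'],float).ravel()
    p=cv2.undistortPoints(uv,K,None).reshape(-1,2)
    d=np.c_[p,np.ones(len(p))]@R; c=-R.T@t
    return c+d*((z-c[2])/d[:,2])[:,None]
E
python3 - <<'E'
from h import *
a=shot('top','top0.png');b=shot('side','side0.png')
for i in(a,b):
    R,_=cv2.Rodrigues(np.array(i['rvec'],float));print((-R.T@np.ravel(i['tvec'])).round(3),R[2].round(2))
o=env.observe();print(o['time_s'],o['position'],o['tool_rot'],o['grip_width'])
E
```

```text
[ 0.351 -0.021  1.214] [ 0.08  0.01 -1.  ]
[ 0.28  -0.758  0.727] [ 0.18  0.73 -0.66]
0.1 [0.18691819 0.51721401 0.40417998] [[ 3.39901226e-01  9.40460863e-01 -7.22481149e-04]
 [ 9.40460242e-01 -3.39901863e-01 -1.12123313e-03]
 [-1.30004856e-03 -2.98356282e-04 -9.99999110e-01]] 0.08541346568383294
```

View pics/top0.png

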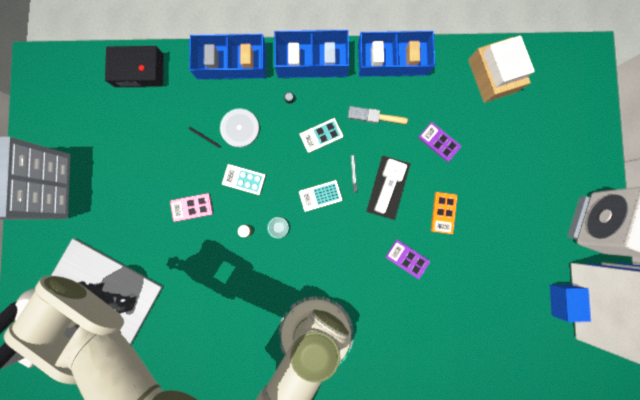

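View pics/side0.png

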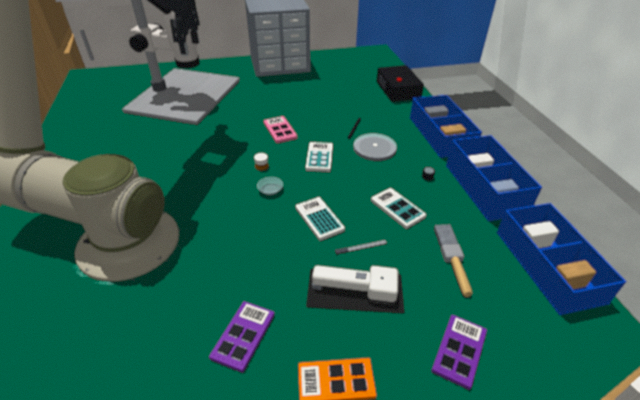

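The top view shows three white trays at (321,134), (243,179) and (320,195). The look-alikes are pink (190,207), purple (440,141) and (408,259), and orange (444,213). By the description the big-chip tray is (321,134). The scanner is on its pad at (389,186), head at about (396,170). I'll check both in one crop and measure them.

Run:
```python
from h import *
a=shot('top');c=a['color']
cv2.imwrite('pics/crop1.png',cv2.resize(c[105:230,280:430],None,fx=5,fy=4.8,interpolation=cv2.INTER_CUBIC) if 0 else cv2.resize(c[110:225,290:420],None,fx=5,fy=5,interpolation=cv2.INTER_CUBIC))
hsv=cv2.cvtColor(c,cv2.COLOR_BGR2HSV)
green=cv2.inRange(hsv,(60,120,40),(90,255,255))
def rect(mask,x0,y0,x1,y1,z,name):
    m=np.zeros_like(mask);m[y0:y1,x0:x1]=mask[y0:y1,x0:x1]
    ct=max(cv2.findContours(m,cv2.RETR_EXTERNAL,cv2.CHAIN_APPROX_NONE)[0],key=cv2.contourArea)
    p=ray(a,ct.reshape(-1,2),z)[:,:2].astype(np.float32)*1000
    r=cv2.minAreaRect(p);print(name,np.round(r[0],1),np.round(r[1],1),round(r[2],1));b=cv2.boxPoints(r);print(b.round(0).tolist(),cv2.boundingRect(ct))
ng=cv2.bitwise_not(green)
rect(ng,365,150,412,222,.004,'pad')
white=cv2.inRange(hsv,(0,0,120),(180,70,255))
rect(white,365,150,412,222,.042,'scanner')
rect(white,295,113,347,155,.012,'traywhite')
rect(ng,295,113,347,155,.012,'traynongreen')
```

```text
pad [ 480.9 -249.4] [ 97.6 198.3] 72.8
[[372.0, -267.0], [561.0, -325.0], [590.0, -232.0], [401.0, -173.0]] (367, 156, 43, 63)
scanner [ 479.2 -242.7] [ 68.8 180.4] 67.9
[[383.0, -241.0], [550.0, -309.0], [576.0, -245.0], [409.0, -177.0]] (374, 158, 33, 56)
traywhite [659.4 -27.2] [ 74.9 134. ] 23.7
[[598.0, 19.0], [652.0, -104.0], [721.0, -73.0], [667.0, 49.0]] (299, 118, 45, 35)
traynongreen [659.9 -27. ] [ 77.3 136.8] 23.9
[[597.0, 20.0], [652.0, -105.0], [723.0, -74.0], [668.0, 51.0]] (299, 118, 45, 35)
```

View pics/crop1.png

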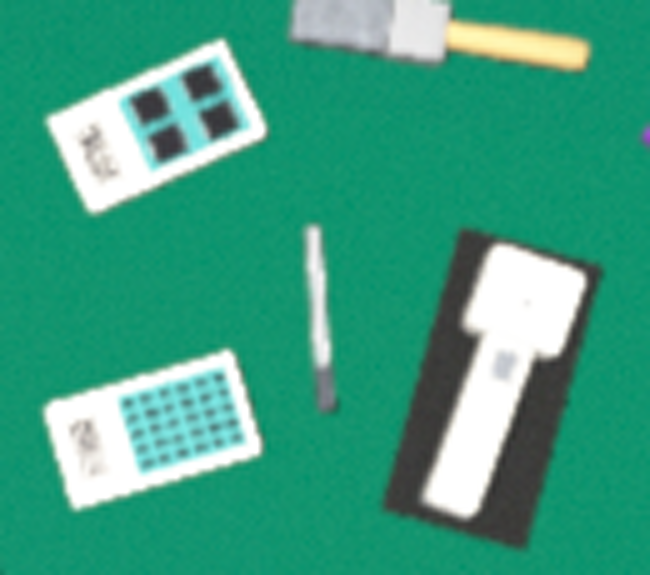

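The crop shows the white tray with four square chips, its label at the left end at crop (97,155). The scanner on the pad is turned about 5° from the pad, head up (527,300). Next I move above the handle.

Call:
step_arm([
  {"x": -1.5,"y": 1.2,"z": 0.2},
  {"x": -3.1,"y": 2.6,"z": 0.5},
  {"x": -3.1,"y": 2.6,"z": 0.5},
  {"x": -3.1,"y": 2.6,"z": 0.5},
  {"x": -3.1,"y": 2.6,"z": 0.5},
  {"x": -3.1,"y": 2.6,"z": 0.5},
  {"x": -3.1,"y": 2.6,"z": 0.5},
  {"x": -3.1,"y": 2.6,"z": 0.5},
  {"x": -3.1,"y": 2.6,"z": 0.5},
  {"x": -3.1,"y": 2.6,"z": 0.5},
  {"x": -3.1,"y": 2.6,"z": 0.5},
  {"x": -3.1,"y": 2.6,"z": 0.5},
  {"x": -3.1,"y": 2.6,"z": 0.5},
  {"x": -3.1,"y": 2.6,"z": 0.5},
  {"x": -3.1,"y": 2.6,"z": 0.5},
  {"x": -3.1,"y": 2.6,"z": 0.5},
  {"x": -3.1,"y": 2.6,"z": 0.5},
  {"x": -3.1,"y": 2.6,"z": 0.5},
  {"x": -3.1,"y": 2.6,"z": 0.5},
  {"x": -2.0,"y": 1.6,"z": 0.3,"wz": 0.037},
], newtons=60)

```text
invalid input at $.increments[0]: expected keys x, y, z, wx, wy, wz, gripper
```

Call:
step_arm([
  {"x": -1.5,"y": 1.2,"z": 0.2,"wx": 0,"wy": 0,"wz": 0,"gripper": 8.5},
  {"x": -3.1,"y": 2.6,"z": 0.5,"wx": 0,"wy": 0,"wz": 0,"gripper": 8.5},
  {"x": -3.1,"y": 2.6,"z": 0.5,"wx": 0,"wy": 0,"wz": 0,"gripper": 8.5},
  {"x": -3.1,"y": 2.6,"z": 0.5,"wx": 0,"wy": 0,"wz": 0,"gripper": 8.5},
  {"x": -3.1,"y": 2.6,"z": 0.5,"wx": 0,"wy": 0,"wz": 0,"gripper": 8.5},
  {"x": -3.1,"y": 2.6,"z": 0.5,"wx": 0,"wy": 0,"wz": 0,"gripper": 8.5},
  {"x": -3.1,"y": 2.6,"z": 0.5,"wx": 0,"wy": 0,"wz": 0,"gripper": 8.5},
  {"x": -3.1,"y": 2.6,"z": 0.5,"wx": 0,"wy": 0,"wz": 0,"gripper": 8.5},
  {"x": -3.1,"y": 2.6,"z": 0.5,"wx": 0,"wy": 0,"wz": 0,"gripper": 8.5},
  {"x": -3.1,"y": 2.6,"z": 0.5,"wx": 0,"wy": 0,"wz": 0,"gripper": 8.5},
  {"x": -3.1,"y": 2.6,"z": 0.5,"wx": 0,"wy": 0,"wz": 0,"gripper": 8.5},
  {"x": -3.1,"y": 2.6,"z": 0.5,"wx": 0,"wy": 0,"wz": 0,"gripper": 8.5},
  {"x": -3.1,"y": 2.6,"z": 0.5,"wx": 0,"wy": 0,"wz": 0,"gripper": 8.5},
  {"x": -3.1,"y": 2.6,"z": 0.5,"wx": 0,"wy": 0,"wz": 0,"gripper": 8.5},
  {"x": -3.1,"y": 2.6,"z": 0.5,"wx": 0,"wy": 0,"wz": 0,"gripper": 8.5},
  {"x": -3.1,"y": 2.6,"z": 0.5,"wx": 0,"wy": 0,"wz": 0,"gripper": 8.5},
  {"x": -3.1,"y": 2.6,"z": 0.5,"wx": 0,"wy": 0,"wz": 0,"gripper": 8.5},
  {"x": -3.1,"y": 2.6,"z": 0.5,"wx": 0,"wy": 0,"wz": 0,"gripper": 8.5},
  {"x": -3.1,"y": 2.6,"z": 0.5,"wx": 0,"wy": 0,"wz": 0,"gripper": 8.5},
  {"x": -2.0,"y": 1.6,"z": 0.3,"wx": 0,"wy": 0,"wz": 0.037,"gripper": 8.5},
], newtons=60)

```text
time_s: 2.15
position: [0.4524, -0.2116, 0.3091]
tool_rot: [[0.376, 0.927, -0.0], [0.927, -0.376, -0.0], [-0.0, -0.0, -1.0]]
ft_force: [0.5, 1.4, -0.4]
grip_width: 0.0853
```

Run:
```python
from h import *
o=env.observe();print(o['time_s'],o['position'].round(4),o['tool_rot'].round(3),o['qvel'])
t=np.array([.4615,-.2395,.186]);print((o['tool_rot'].T@(t-o['position'])*100).round(2))
a=shot('top');b=shot('side')
cv2.imwrite('pics/v2.png',np.vstack([cv2.resize(a['color'][130:240,330:450],None,fx=2.7,fy=2.7),cv2.resize(b['color'][190:330,260:440],(324,252))]))
```

```text
2.15 [ 0.4524 -0.2116  0.3091] [[ 0.376  0.927 -0.   ]
 [ 0.927 -0.376 -0.   ]
 [-0.    -0.    -1.   ]] [-15.8138003   16.60315699 -22.29105234   0.23386044   6.54351847
   6.72482164]
[-2.24  1.9  12.31]
```

View pics/v2.png

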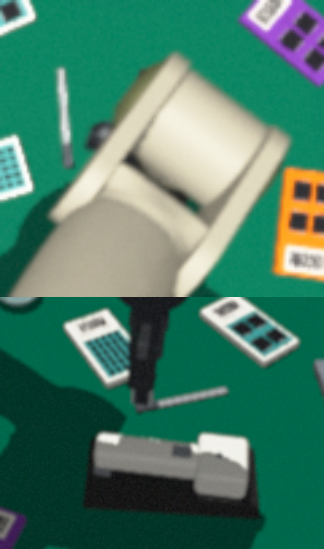

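The side view shows the gripper above and just behind the handle, so I shift it the remaining 2–3 cm, descend and close.

Call:
step_arm([
  {"x": -1.1,"y": 0.95,"z": 0,"wx": 0,"wy": 0,"wz": 0,"gripper": 8.5},
  {"x": -1.14,"y": 0.95,"z": 1,"wx": 0,"wy": 0,"wz": 0,"gripper": 8.5},
  {"x": 0,"y": 0,"z": 2,"wx": 0,"wy": 0,"wz": 0,"gripper": 8.5},
  {"x": 0,"y": 0,"z": 2,"wx": 0,"wy": 0,"wz": 0,"gripper": 8.5},
  {"x": 0,"y": 0,"z": 2,"wx": 0,"wy": 0,"wz": 0,"gripper": 8.5},
  {"x": 0,"y": 0,"z": 1.5,"wx": 0,"wy": 0,"wz": 0,"gripper": 8.5},
  {"x": 0,"y": 0,"z": 1,"wx": 0,"wy": 0,"wz": 0,"gripper": 8.5},
  {"x": 0,"y": 0,"z": 1,"wx": 0,"wy": 0,"wz": 0,"gripper": 8.5},
  {"x": 0,"y": 0,"z": 1,"wx": 0,"wy": 0,"wz": 0,"gripper": 8.5},
  {"x": 0,"y": 0,"z": 0.8,"wx": 0,"wy": 0,"wz": 0,"gripper": 8.5},
  {"x": 0,"y": 0,"z": 0,"wx": 0,"wy": 0,"wz": 0,"gripper": 8.5},
], newtons=60)

```text
time_s: 3.35
position: [0.461, -0.2369, 0.1858]
tool_rot: [[0.374, 0.927, -0.001], [0.927, -0.374, 0.001], [0.0, -0.001, -1.0]]
ft_force: [0.9, -0.3, 0.5]
grip_width: 0.0848
```

Run:
```python
from h import *
b=shot('side')
cv2.imwrite('pics/v3.png',cv2.resize(b['color'][190:330,260:440],None,fx=3.5,fy=3.5))
```

```text
(no output)
```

View pics/v3.png

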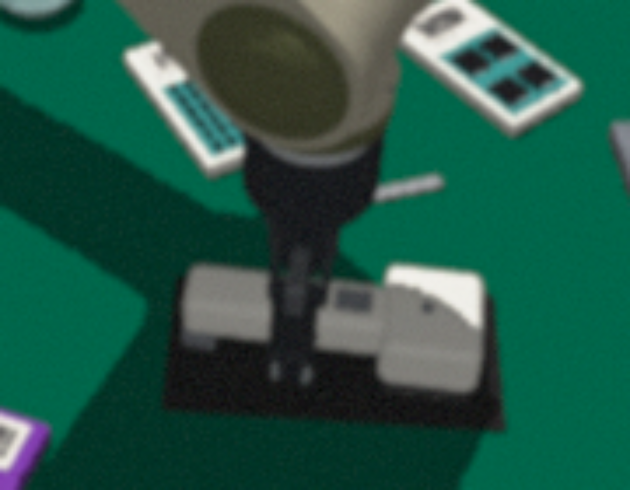

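The fingers straddle the handle, with the near finger at crop (295,340) and clear of the head at (435,340). Now I close and lift slightly.

Call:
step_arm([
  {"x": 0,"y": 0,"z": 0,"wx": 0,"wy": 0,"wz": 0,"gripper": 2},
  {"x": 0,"y": 0,"z": 0,"wx": 0,"wy": 0,"wz": 0,"gripper": 2},
  {"x": 0,"y": 0,"z": 0,"wx": 0,"wy": 0,"wz": 0,"gripper": 2},
  {"x": 0,"y": 0,"z": 0,"wx": 0,"wy": 0,"wz": 0,"gripper": 2},
  {"x": 0,"y": 0,"z": 0,"wx": 0,"wy": 0,"wz": 0,"gripper": 2},
  {"x": 0,"y": 0,"z": 0,"wx": 0,"wy": 0,"wz": 0,"gripper": 2},
  {"x": 0,"y": 0,"z": 0,"wx": 0,"wy": 0,"wz": 0,"gripper": 2},
  {"x": 0,"y": 0,"z": 0,"wx": 0,"wy": 0,"wz": 0,"gripper": 2},
  {"x": 0,"y": 0,"z": 0,"wx": 0,"wy": 0,"wz": 0,"gripper": 2},
  {"x": 0,"y": 0,"z": 0,"wx": 0,"wy": 0,"wz": 0,"gripper": 2},
], newtons=70)

```text
time_s: 4.4
position: [0.4612, -0.237, 0.1872]
tool_rot: [[0.374, 0.927, 0.001], [0.927, -0.374, -0.001], [-0.0, 0.001, -1.0]]
ft_force: [-1.1, 0.9, 5.9]
grip_width: 0.033
```

Gripped at 33 mm. I lift 7 cm and carry it 30 cm along tool x.

Call:
step_arm([
  {"x": 0,"y": 0,"z": -0.4,"wx": 0,"wy": 0,"wz": 0,"gripper": 2},
  {"x": 0,"y": 0,"z": -0.8,"wx": 0,"wy": 0,"wz": 0,"gripper": 2},
  {"x": 0,"y": 0,"z": -1.2,"wx": 0,"wy": 0,"wz": 0,"gripper": 2},
  {"x": 0,"y": 0,"z": -1.4,"wx": 0,"wy": 0,"wz": 0,"gripper": 2},
  {"x": 0,"y": 0,"z": -1.4,"wx": 0,"wy": 0,"wz": 0,"gripper": 2},
  {"x": 0,"y": 0,"z": -1.2,"wx": 0,"wy": 0,"wz": 0,"gripper": 2},
  {"x": 0.5,"y": 0,"z": -0.6,"wx": 0,"wy": 0,"wz": 0,"gripper": 2},
  {"x": 1.5,"y": 0,"z": 0,"wx": 0,"wy": 0,"wz": 0,"gripper": 2},
  {"x": 2.5,"y": 0,"z": 0,"wx": 0,"wy": 0,"wz": 0,"gripper": 2},
  {"x": 3,"y": 0,"z": 0,"wx": 0,"wy": 0,"wz": 0,"gripper": 2},
  {"x": 3,"y": 0,"z": 0,"wx": 0,"wy": 0,"wz": 0,"gripper": 2},
  {"x": 3,"y": 0,"z": 0,"wx": 0,"wy": 0,"wz": 0,"gripper": 2},
  {"x": 3,"y": -0.2,"z": 0,"wx": 0,"wy": 0,"wz": 0,"gripper": 2},
  {"x": 3,"y": -0.2,"z": 0,"wx": 0,"wy": 0,"wz": 0,"gripper": 2},
  {"x": 3,"y": -0.3,"z": 0,"wx": 0,"wy": 0,"wz": 0,"gripper": 2},
  {"x": 3,"y": 0,"z": 0,"wx": 0,"wy": 0,"wz": 0,"gripper": 2},
  {"x": 2.5,"y": 0,"z": 0,"wx": 0,"wy": 0,"wz": 0,"gripper": 2},
  {"x": 1.5,"y": 0,"z": 0,"wx": 0,"wy": 0,"wz": 0,"gripper": 2},
  {"x": 0.5,"y": 0,"z": 0,"wx": 0,"wy": 0,"wz": 0,"gripper": 2},
  {"x": 0,"y": 0,"z": 0,"wx": 0,"wy": 0,"wz": 0,"gripper": 2},
], newtons=70)

```text
time_s: 6.4
position: [0.5668, 0.0443, 0.2564]
tool_rot: [[0.374, 0.928, -0.001], [0.928, -0.374, -0.0], [-0.0, -0.001, -1.0]]
ft_force: [-0.6, -1.1, -1.0]
grip_width: 0.0334
```

Run:
```python
from h import *
b=shot('side','side4.png');a=shot('top','top4.png')
o=env.observe();print(o['time_s'],o['position'].round(4),o['grip_width'])
# nominal window & label
p=o['position']+o['tool_rot']@[0,.08,.155];print('window nominal',p.round(3),'underside z',p[2]-.027)
c=np.hstack([cv2.resize(a['color'][90:210,260:400],(420,360)),cv2.resize(b['color'][130:250,310:440],(390,360))])
for im,ox,oy,sh in((a,260,90,0),(b,310,130,420)):
    uv,_=cv2.projectPoints(np.array([[.641,.014,.013]]),im['rvec'],im['tvec'],im['camera_matrix'],None)
    u=((uv.ravel()-[ox,oy])*3).round().astype(int);print(u);cv2.circle(c,(int(u[0]+sh),int(u[1])),3,(0,0,255),-1)
cv2.imwrite('pics/v4.png',c[:,:800])
```

```text
6.5 [0.5667 0.0432 0.2566] 0.03294835221452886
window nominal [0.641 0.013 0.102] underside z 0.07454477957790406
[147 151]
[230 197]
```

View pics/v4.png

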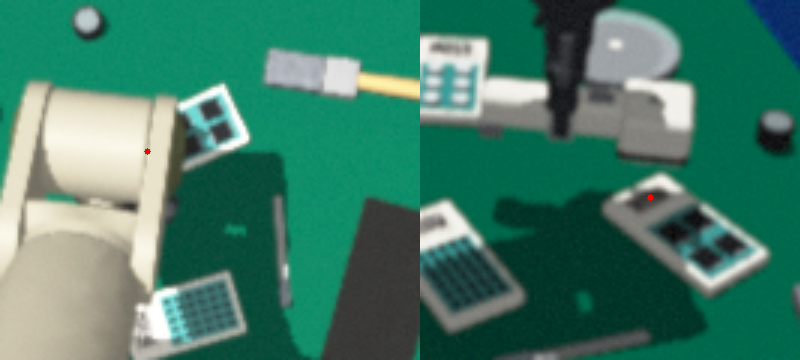

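The side view shows the dot on the label at (650,197) and the held scanner level, with the head's near bottom edge from (619,155) to (688,162). I check the window position from that edge.

Run:
```python
from h import *
b=env.get_image('side');o=env.observe()
uv=np.array([[619,155],[688,162]],float);uv[:,0]-=420;uv=uv/3+[310,130]
P=ray(b,uv,.0745);print(P.round(4))
R=o['tool_rot'];print(((P-o['position']-R@[0,0,.155])@R).round(4)) # expect x -.032, y .05/.107
```

```text
[[ 0.6032  0.0036  0.0745]
 [ 0.656  -0.0176  0.0745]]
[[-0.0228  0.0487  0.0271]
 [-0.0226  0.1056  0.0271]]
```

Call:
step_arm([
  {"x": 0,"y": 0,"z": 0,"wx": 0,"wy": 0,"wz": 0,"gripper": 2},
  {"x": 0,"y": 0,"z": 0,"wx": 0,"wy": 0,"wz": 0,"gripper": 2},
  {"x": 0,"y": 0,"z": 0,"wx": 0,"wy": 0,"wz": 0,"gripper": 2},
  {"x": 0,"y": 0,"z": 0,"wx": 0,"wy": 0,"wz": 0,"gripper": 2},
  {"x": 0,"y": 0,"z": 0,"wx": 0,"wy": 0,"wz": 0,"gripper": 2},
])

```text
time_s: 7.05
position: [0.5669, 0.0438, 0.2567]
tool_rot: [[0.375, 0.927, 0.0], [0.927, -0.375, 0.0], [0.0, -0.0, -1.0]]
ft_force: [-0.8, -1.1, -1.2]
grip_width: 0.0333
```

The along-axis check agrees to about 1.5 mm. Across, it is 9 mm off, plausibly from the dark or rounded lower rim, and still within ±18. I shift 4 mm to split the difference and hold still for over 2 s.

Call:
step_arm([
  {"x": -0.2,"y": 0,"z": 0,"wx": 0,"wy": 0,"wz": 0,"gripper": 2},
  {"x": -0.2,"y": 0,"z": 0,"wx": 0,"wy": 0,"wz": 0,"gripper": 2},
  {"x": 0,"y": 0,"z": 0,"wx": 0,"wy": 0,"wz": 0,"gripper": 2},
  {"x": 0,"y": 0,"z": 0,"wx": 0,"wy": 0,"wz": 0,"gripper": 2},
  {"x": 0,"y": 0,"z": 0,"wx": 0,"wy": 0,"wz": 0,"gripper": 2},
  {"x": 0,"y": 0,"z": 0,"wx": 0,"wy": 0,"wz": 0,"gripper": 2},
  {"x": 0,"y": 0,"z": 0,"wx": 0,"wy": 0,"wz": 0,"gripper": 2},
  {"x": 0,"y": 0,"z": 0,"wx": 0,"wy": 0,"wz": 0,"gripper": 2},
  {"x": 0,"y": 0,"z": 0,"wx": 0,"wy": 0,"wz": 0,"gripper": 2},
  {"x": 0,"y": 0,"z": 0,"wx": 0,"wy": 0,"wz": 0,"gripper": 2},
  {"x": 0,"y": 0,"z": 0,"wx": 0,"wy": 0,"wz": 0,"gripper": 2},
  {"x": 0,"y": 0,"z": 0,"wx": 0,"wy": 0,"wz": 0,"gripper": 2},
  {"x": 0,"y": 0,"z": 0,"wx": 0,"wy": 0,"wz": 0,"gripper": 2},
  {"x": 0,"y": 0,"z": 0,"wx": 0,"wy": 0,"wz": 0,"gripper": 2},
  {"x": 0,"y": 0,"z": 0,"wx": 0,"wy": 0,"wz": 0,"gripper": 2},
  {"x": 0,"y": 0,"z": 0,"wx": 0,"wy": 0,"wz": 0,"gripper": 2},
  {"x": 0,"y": 0,"z": 0,"wx": 0,"wy": 0,"wz": 0,"gripper": 2},
  {"x": 0,"y": 0,"z": 0,"wx": 0,"wy": 0,"wz": 0,"gripper": 2},
  {"x": 0,"y": 0,"z": 0,"wx": 0,"wy": 0,"wz": 0,"gripper": 2},
  {"x": 0,"y": 0,"z": 0,"wx": 0,"wy": 0,"wz": 0,"gripper": 2},
])

```text
time_s: 9.05
position: [0.5654, 0.0402, 0.2567]
tool_rot: [[0.374, 0.927, -0.0], [0.927, -0.374, -0.0], [-0.0, -0.0, -1.0]]
ft_force: [1.0, -0.9, -1.1]
grip_width: 0.0332
```

Call:
step_arm([
  {"x": 0,"y": 0,"z": 0,"wx": 0,"wy": 0,"wz": 0,"gripper": 2},
  {"x": 0,"y": 0,"z": 0,"wx": 0,"wy": 0,"wz": 0,"gripper": 2},
  {"x": 0,"y": 0,"z": 0,"wx": 0,"wy": 0,"wz": 0,"gripper": 2},
  {"x": 0,"y": 0,"z": 0,"wx": 0,"wy": 0,"wz": 0,"gripper": 2},
  {"x": 0,"y": 0,"z": 0,"wx": 0,"wy": 0,"wz": 0,"gripper": 2},
])

```text
time_s: 9.55
position: [0.5654, 0.0402, 0.2567]
tool_rot: [[0.374, 0.927, -0.0], [0.927, -0.374, 0.0], [0.0, -0.0, -1.0]]
ft_force: [0.2, -0.6, -0.8]
grip_width: 0.0332
```

Run:
```python
from h import *
o=env.observe();R=o['tool_rot'];p=o['position'];print(o['time_s'],p.round(4),o['grip_width'])
# pad centre, axis -17.2deg; lay back with 5deg less skew: scanner origin is 20mm ahead of grasp (tool y)
a=np.radians(-17.2);d=np.array([np.cos(a),np.sin(a),0])
pad=np.array([.481,-.2495,0]);t=pad-.02*d;t[2]=.1865
print(t,(R.T@(t-p)*100).round(2),'yaw now',np.degrees(np.arctan2(R[1,1],R[0,1])))
```

```text
9.55 [0.5654 0.0402 0.2567] 0.03321655706707937
[ 0.46189443 -0.24358584  0.1865    ] [-30.19   1.03   7.02] yaw now -21.99078441338672
```

Held for 2.3 s. Now I carry it back over the pad, turned 4.8° to line up with the pad, and descend.

Call:
step_arm([
  {"x": -0.7,"y": 0,"z": 0,"wx": 0,"wy": 0,"wz": 0,"gripper": 2},
  {"x": -1.5,"y": 0,"z": 0,"wx": 0,"wy": 0,"wz": 0,"gripper": 2},
  {"x": -2.5,"y": 0,"z": 0,"wx": 0,"wy": 0,"wz": 0,"gripper": 2},
  {"x": -3,"y": 0.2,"z": 0,"wx": 0,"wy": 0,"wz": 0,"gripper": 2},
  {"x": -3,"y": 0.2,"z": 0,"wx": 0,"wy": 0,"wz": 0,"gripper": 2},
  {"x": -3,"y": 0.2,"z": 0,"wx": 0,"wy": 0,"wz": 0,"gripper": 2},
  {"x": -3,"y": 0.2,"z": 0,"wx": 0,"wy": 0,"wz": 0,"gripper": 2},
  {"x": -3,"y": 0.2,"z": 0,"wx": 0,"wy": 0,"wz": 0,"gripper": 2},
  {"x": -3,"y": 0,"z": 0,"wx": 0,"wy": 0,"wz": 0,"gripper": 2},
  {"x": -3,"y": 0,"z": 0,"wx": 0,"wy": 0,"wz": 0,"gripper": 2},
  {"x": -2.5,"y": 0,"z": 0,"wx": 0,"wy": 0,"wz": 0,"gripper": 2},
  {"x": -1.5,"y": 0,"z": 0,"wx": 0,"wy": 0,"wz": 0,"gripper": 2},
  {"x": -0.5,"y": 0,"z": 0,"wx": 0,"wy": 0,"wz": -0.02,"gripper": 2},
  {"x": 0,"y": 0,"z": 0.5,"wx": 0,"wy": 0,"wz": -0.032,"gripper": 2},
  {"x": 0,"y": 0,"z": 1,"wx": 0,"wy": 0,"wz": -0.032,"gripper": 2},
  {"x": 0,"y": 0,"z": 1.3,"wx": 0,"wy": 0,"wz": 0,"gripper": 2},
  {"x": 0,"y": 0,"z": 1.3,"wx": 0,"wy": 0,"wz": 0,"gripper": 2},
  {"x": 0,"y": 0,"z": 1,"wx": 0,"wy": 0,"wz": 0,"gripper": 2},
  {"x": 0,"y": 0,"z": 0.7,"wx": 0,"wy": 0,"wz": 0,"gripper": 2},
  {"x": 0,"y": 0,"z": 0.4,"wx": 0,"wy": 0,"wz": 0,"gripper": 2},
])

```text
time_s: 11.55
position: [0.4617, -0.2434, 0.1943]
tool_rot: [[0.295, 0.956, -0.0], [0.956, -0.295, 0.0], [0.0, -0.0, -1.0]]
ft_force: [-0.1, 0.4, -0.4]
grip_width: 0.033
```

Call:
step_arm([
  {"x": 0,"y": 0,"z": 0.2,"wx": 0,"wy": 0,"wz": 0,"gripper": 2},
  {"x": 0,"y": 0,"z": 0.1,"wx": 0,"wy": 0,"wz": 0,"gripper": 2},
  {"x": 0,"y": 0,"z": 0.1,"wx": 0,"wy": 0,"wz": 0,"gripper": 2},
  {"x": 0,"y": 0,"z": 0.1,"wx": 0,"wy": 0,"wz": 0,"gripper": 2},
  {"x": 0,"y": 0,"z": 0,"wx": 0,"wy": 0,"wz": 0,"gripper": 2},
  {"x": 0,"y": 0,"z": 0,"wx": 0,"wy": 0,"wz": 0,"gripper": 2},
])

```text
time_s: 12.15
position: [0.4616, -0.2436, 0.1898]
tool_rot: [[0.295, 0.955, 0.0], [0.955, -0.295, -0.0], [-0.0, 0.0, -1.0]]
ft_force: [0.3, 0.9, -1.6]
grip_width: 0.0328
```

Run:
```python
from h import *
b=shot('side');o=env.observe();print(o['time_s'],o['position'].round(4),o['ft_force'].round(1),o['wrist_torque'].round(2))
cv2.imwrite('pics/v5.png',cv2.resize(b['color'][190:330,260:440],None,fx=3.5,fy=3.5))
```

```text
12.2 [ 0.4616 -0.2436  0.1898] [-0.6  0.1 -1.4] [ 0.   -0.   -0.01]
```

View pics/v5.png

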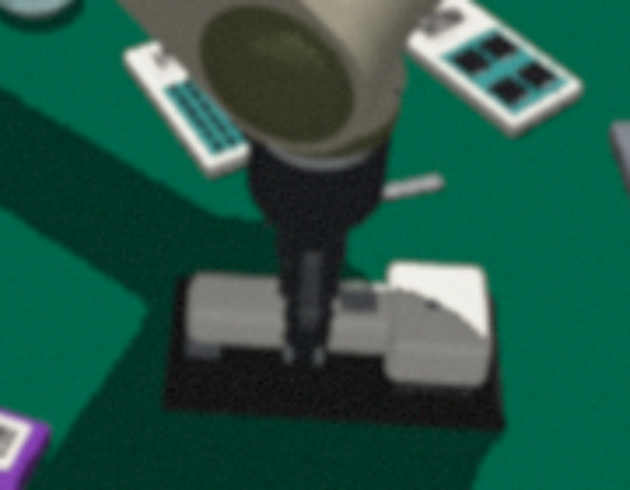

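The scanner is over the pad and parallel to it, at about (190–490, 265–385) in the crop. It is not in contact yet, since the force is only its weight, so I lower it slowly.

Call:
step_arm([
  {"x": 0,"y": 0,"z": 0.1,"wx": 0,"wy": 0,"wz": 0,"gripper": 2},
  {"x": 0,"y": 0,"z": 0.1,"wx": 0,"wy": 0,"wz": 0,"gripper": 2},
  {"x": 0,"y": 0,"z": 0.05,"wx": 0,"wy": 0,"wz": 0,"gripper": 2},
  {"x": 0,"y": 0,"z": 0,"wx": 0,"wy": 0,"wz": 0,"gripper": 2},
  {"x": 0,"y": 0,"z": 0,"wx": 0,"wy": 0,"wz": 0,"gripper": 2},
])

```text
time_s: 12.7
position: [0.4616, -0.2436, 0.1873]
tool_rot: [[0.295, 0.955, -0.0], [0.955, -0.295, 0.0], [0.0, -0.0, -1.0]]
ft_force: [-1.0, 1.4, 0.5]
grip_width: 0.0332
```

Call:
step_arm([
  {"x": 0,"y": 0,"z": 0.05,"wx": 0,"wy": 0,"wz": 0,"gripper": 2},
  {"x": 0,"y": 0,"z": 0.05,"wx": 0,"wy": 0,"wz": 0,"gripper": 2},
  {"x": 0,"y": 0,"z": 0,"wx": 0,"wy": 0,"wz": 0,"gripper": 2},
])

```text
time_s: 13.0
position: [0.4616, -0.2435, 0.1872]
tool_rot: [[0.295, 0.955, 0.0], [0.955, -0.295, -0.0], [-0.0, 0.001, -1.0]]
ft_force: [-4.6, 3.0, 11.8]
grip_width: 0.0329
```

Contact: the force rose to 12 N at z = 0.187. I release gently, then rise straight up.

Call:
step_arm([
  {"x": 0,"y": 0,"z": -0.05,"wx": 0,"wy": 0,"wz": 0,"gripper": 2},
  {"x": 0,"y": 0,"z": 0,"wx": 0,"wy": 0,"wz": 0,"gripper": 4},
  {"x": 0,"y": 0,"z": 0,"wx": 0,"wy": 0,"wz": 0,"gripper": 6},
  {"x": 0,"y": 0,"z": 0,"wx": 0,"wy": 0,"wz": 0,"gripper": 8.5},
  {"x": 0,"y": 0,"z": 0,"wx": 0,"wy": 0,"wz": 0,"gripper": 8.5},
  {"x": 0,"y": 0,"z": 0,"wx": 0,"wy": 0,"wz": 0,"gripper": 8.5},
  {"x": 0,"y": 0,"z": 0,"wx": 0,"wy": 0,"wz": 0,"gripper": 8.5},
  {"x": 0,"y": 0,"z": 0,"wx": 0,"wy": 0,"wz": 0,"gripper": 8.5},
])

```text
time_s: 13.8
position: [0.4616, -0.2436, 0.1867]
tool_rot: [[0.295, 0.955, -0.0], [0.955, -0.295, 0.0], [0.0, -0.0, -1.0]]
ft_force: [0.8, -0.3, -0.2]
grip_width: 0.0851
```

Call:
step_arm([
  {"x": 0,"y": 0,"z": -0.5,"wx": 0,"wy": 0,"wz": 0,"gripper": 8.5},
  {"x": 0,"y": 0,"z": -1.5,"wx": 0,"wy": 0,"wz": 0,"gripper": 8.5},
  {"x": 0,"y": 0,"z": -2.5,"wx": 0,"wy": 0,"wz": 0,"gripper": 8.5},
  {"x": 0,"y": 0,"z": -2.5,"wx": 0,"wy": 0,"wz": 0,"gripper": 8.5},
  {"x": 0,"y": 0,"z": -2.5,"wx": 0,"wy": 0,"wz": 0,"gripper": 8.5},
  {"x": 0,"y": 0,"z": -2.5,"wx": 0,"wy": 0,"wz": 0,"gripper": 8.5},
  {"x": 1.5,"y": -1.5,"z": -1.5,"wx": 0,"wy": 0,"wz": 0,"gripper": 8.5},
  {"x": 2,"y": -2,"z": 0,"wx": 0,"wy": 0,"wz": 0,"gripper": 8.5},
  {"x": 2,"y": -2,"z": 0,"wx": 0,"wy": 0,"wz": 0,"gripper": 8.5},
  {"x": 2,"y": -2,"z": 0,"wx": 0,"wy": 0,"wz": 0,"gripper": 8.5},
  {"x": 2,"y": -2,"z": 0,"wx": 0,"wy": 0,"wz": 0,"gripper": 8.5},
  {"x": 2,"y": -2,"z": 0,"wx": 0,"wy": 0,"wz": 0,"gripper": 8.5},
  {"x": 2,"y": -2,"z": 0,"wx": 0,"wy": 0,"wz": 0,"gripper": 8.5},
  {"x": 2,"y": -2,"z": 0,"wx": 0,"wy": 0,"wz": 0,"gripper": 8.5},
  {"x": 2,"y": -2,"z": 0,"wx": 0,"wy": 0,"wz": 0,"gripper": 8.5},
  {"x": 1,"y": -1,"z": 0,"wx": 0,"wy": 0,"wz": 0,"gripper": 8.5},
  {"x": 0,"y": 0,"z": 0,"wx": 0,"wy": 0,"wz": 0,"gripper": 8.5},
  {"x": 0,"y": 0,"z": 0,"wx": 0,"wy": 0,"wz": 0,"gripper": 8.5},
])

```text
time_s: 15.6
position: [0.3401, -0.0127, 0.322]
tool_rot: [[0.295, 0.955, 0.001], [0.955, -0.295, -0.001], [-0.0, 0.001, -1.0]]
ft_force: [-0.3, -0.2, -0.4]
grip_width: 0.0852
```

Run:
```python
from h import *
a=shot('top','top6.png');b=shot('side');c=a['color']
hsv=cv2.cvtColor(c,cv2.COLOR_BGR2HSV)
white=cv2.inRange(hsv,(0,0,120),(180,70,255))
def rect(mask,x0,y0,x1,y1,z,name):
    m=np.zeros_like(mask);m[y0:y1,x0:x1]=mask[y0:y1,x0:x1]
    ct=max(cv2.findContours(m,cv2.RETR_EXTERNAL,cv2.CHAIN_APPROX_NONE)[0],key=cv2.contourArea)
    r=cv2.minAreaRect(ray(a,ct.reshape(-1,2),z)[:,:2].astype(np.float32)*1000);print(name,np.round(r[0],1),np.round(r[1],1),round(r[2],1))
rect(white,365,150,412,222,.042,'scanner')
rect(white,295,113,347,155,.012,'tray')
cv2.imwrite('pics/v6.png',np.hstack([cv2.resize(c[100:240,280:430],(430,400)),cv2.resize(b['color'][180:330,270:410],(370,400))]))
```

```text
scanner [ 480.8 -247.1] [ 69.3 180.7] 73.1
tray [659.4 -27.2] [ 74.9 134. ] 23.7
```

View pics/v6.png

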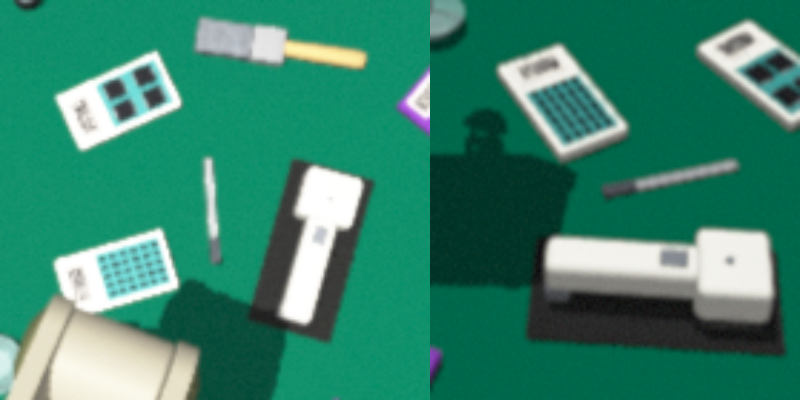

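The scanner lies flat along the pad, centred and parallel at top crop (315,245). The big-chip tray hasn't moved and the arm is clear, so I hand in.

```bash
python3 -c "
from rig import env
print(env.observe()['time_s'],env.close_job())"
```

```text
the job is handed in; nothing more can be done
15.7 None
```

I picked up the scanner by its handle and held its window level over the big-chip tray's label, about 6 cm up, still for 2.3 s. I then set it down gently on the pad and moved the arm clear. The job was handed in at 15.7 s, and no verdict is reported.

**Final checks:**
- **Scanner on pad:** measured about 2 mm from the pad's centre and within 1° of its length, lying flat in both views.
- **Big-chip tray:** measured in exactly the same place as at the start.
- **Set-down:** about 12 N on contact at the pad, before the fingers opened.

**One disagreement:** during the hold, the side view put the head about 9 mm sideways of where the grip geometry said. I put this down to the rounded dark lower rim of the head. I shifted 4 mm to split the difference, which leaves about 5 mm either way against the 18 mm allowed. I did not measure the window again after that shift.

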